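Compare batch panels of two cartons under a reading lens

ROBOT

A 6-joint arm with a two-finger parallel gripper is mounted at the origin on the work surface. World frame = base frame: x ahead of the robot, y to its left, z up, the work surface at z = 0. Lengths are in m, angles in degrees, forces in N, time in s.
With the tool pointing down it reaches from about 0.375 to 0.75 m from the base axis. Payload 9 kg.
Tool frame: the origin (TCP) lies at the very end of the fingers, on their centre line; the grasp point (between the pads) lies 19 mm behind it; z points along the fingers, y is the line along which they close (so a half turn about z gives the same grasp; the last joint's range is limited). The gripper opens to 85 mm and grips with 20 to 120 N. Pads are 22 mm wide; open, the fingers measure 114 mm over their backs; the gripper's body (76 mm by 85 mm) begins 54 mm behind the grasp point. The pads swing forward as they close: fully open they stand 13 mm farther back than shut.
Start: joints at [51.125, 5.964, 5.575, 89.605, 0, 77.527], TCP at [0.267, 0.537, 0.231] pointing down, gripper open.
Joint ranges: [-171.21, 171.21], [-48.23, 106.86], [-62.78, 66.21], [-105.2, 120.99], [-86.42, 89.51], [-180, 180]. Speed limits (degrees/s): [127.2, 127.2, 147.25, 180, 180, 180].

INTERFACE

Orientations are given as a 3x3 rotation matrix whose columns are the frame's x, y, z axes.
In Python, from bench import state, capture, calibration, close_job gives the robot as it stands.
- The arm moves only by the tool step_arm, never from a script. Its argument "motion" is a list of rows, each a list of 7 numbers: the turn, a rotation vector about the world's x, y, z in rad, then the shift along the world's x, y, z in cm, then the finger opening in cm, from 0 to 8.54. In form: [[ax, ay, az, dx, dy, dz, claw], ...]. A call has 1 to 12 rows; each row shifts and turns the commanded pose from where the row before left it; what a row does not reach is not made up. A row lasts 1/12 s, in which the tool goes at most 41.7 mm and 7.16 degrees, less where a joint would pass 70% of its speed; a pose out of reach is approached as far as the arm can. A call with a gripper value outside its range is refused whole. The fingers move at their own pace and stop on an object; "newtons" is the grip in N (left out, the last holds). Time passes only in rows, so rows that do not move let the fingers close. It gives the time, the measured TCP pose, the force, the opening and the grip force at its end, in the units of the state.
- state(): the state, without advancing time (a new reading comes with each control period).
- capture(name): name is "scene" or "top"; returns the picture (480x640x3 uint8, blue, green, red); there is no depth.
- calibration(name): a dict with "fx", "fy", "cx", "cy" (pixels), "k1" (the pictures are not rectified: a ray, as slopes to the right and down, at radius r is drawn at 1 + k1 r^2 times it, then the intrinsics apply), "rvec" (rotation vector, rad) and "tvec" (3), from world to camera coordinates, as OpenCV has them. Camera axes: x right, y down, z forward; pixel columns grow to the right and rows downward; lengths in m; the calibration is good to about 2 mm. A picture is of the moment at which its call begins. calibration takes no time and is no camera call.
- close_job(): hands the job in; it is judged then, once.
The state is a dict: "t": time; "joint_pos": joint angles; "dq": joint speeds; "joint_torque": joint torques, N m; "ee_pos": TCP position; "eef_rot": TCP orientation; "force": force on the tool from outside, world axes, zero at the start; "ft_torque": the same for the moment, N m; "grip_width": finger opening in m; "grip_force": force on a finger pad.
Only numpy, scipy, OpenCV 4.12 (cv2) and the standard library are available. Lean on these libraries where they do the work, as an engineer would, in place of code of your own. Each camera call takes 0.05 s, during which the arm holds its last target. There are 200 camera calls.

TASK

Slide the loose white carton gently up against the matching sample carton that is fixed in front of the height post, so that their ends meet flush and in line and the gap is closed. Then take the reading lens from its rest by the handle and hold it level over the join between the two cartons, centred on it, with the glass at the height shown by the pointer on the post. Finish while still holding the lens there in the gripper, and leave the pointer and the other goods on the counter where they are.

Things in the scene. Friction and masses are not known exactly. Their poses are not given: they have to be found in the camera images.
- sample: Sample carton fixed to the counter: white with a green band, 56 mm along its x, 90 mm along its y, 45 mm high. Origin at the centre of its underside, z up; its yaw varies. Behind it (towards its +x) a steel foot 66 mm wide and a steel post of 12 mm diameter, 211 mm high, at x = +85 mm, y = 0.
- carton: Loose carton of the same look and size (56 x 90 x 45 mm, x, y, z; about 0.2 to 0.4 kg). Origin at the centre of its underside. It stands flat on the counter to the left or right of the sample (along the sample's +y or -y), about 140 to 190 mm from it centre to centre and up to 30 mm out of line along x, its x axis within 0.25 rad of the sample's x. Flush, its origin is 90 mm from the sample's along the sample's y and level with it in x, its yaw the same.
- join_left (a point): Middle of the top edge of the sample carton's +y end, 45 mm above the counter: the middle of the join if the loose carton is butted against this end.
- join_right (a point): The same at the sample carton's -y end.
- mark (a point): Tip of the flat 3 mm thick pointer on the aluminium collar of the post, at its mid-thickness; it points over the sample carton, and its height (100 to 150 mm above the counter, different each time) is the focal height. The tip lies 46 mm along x from the sample's origin, in its middle plane (y = 0). The collar stays by friction and can be knocked out of place.
- lens: Reading lens: a round black frame of 72 mm outer diameter, 14 mm thick, with glass in it, and a straight black handle 16 mm wide and 14 mm high that runs from 44 to 156 mm along -x from the centre. Origin at the centre of the glass at mid-thickness, z up when it lies flat. 110 g, balance point about 59 mm along -x; the handle is free on both sides from 50 to 125 mm along -x. It lies level in its rest, its origin 31 mm above the counter.
- rest: Fixed grey rest of the lens: a base plate 50 mm wide and 4 mm high, a block 50 x 50 mm under the glass and one 20 x 40 mm under the handle 142 mm along -x, their tops 24 mm above the counter. Origin on the counter below the centre of the lens, x along the lens's x. It stands on the side of the sample where the loose carton is not.
- jar: Bystander: small jar, 42 mm diameter, 55 mm high; origin at the centre of its underside.
- tape: Bystander: lying cardboard tape core, 64 mm outer diameter, 24 mm high; origin at the centre of its underside.
- phone: Bystander: black phone, 150 x 74 x 10 mm; origin at the centre of its underside.
- bottle_a: Bystander: white bottle, 68 mm diameter, 170 mm high; origin at the centre of its underside.
- bottle_b: Bystander: yellow bottle, 60 mm diameter, 140 mm high; origin at the centre of its underside.
- big_carton: Bystander: large yellow and blue carton, 80 x 130 x 100 mm; origin at the centre of its underside.
Not all that is in view belongs to the job. Leave any turquoise look-alike of the lens alone. Leave any orange or turquoise look-alike of the sample alone.

How it is judged (in metres and radians):
On the way, in this order (a step that is already met when the one before it is completed fails the run):
1. the loose carton stands flush against the sample carton while the lens still lies in its rest (x of carton in the frame of sample between -0.006 and 0.006 m and (y of carton in the frame of sample between 0.086 and 0.093 m or y of carton in the frame of sample between -0.093 and -0.086 m) and angle between the x axis of carton and the x axis of sample, either way round below 0.06 rad and height (world z) of carton below 0.004 m and angle between carton's own z axis and vertical below 0.05 rad and linear speed of carton below 0.01 m/s and distance of lens from where it was at the start of the episode below 0.02 m), for 0.2 s.
2. the lens is lifted off its rest in the gripper (height (world z) of lens above 0.06 m and contact force between lens and the fingers above 1 N and contact force between lens and rest below 0.2 N), for 0.2 s.
At the end, for the whole second after the job is handed in: Carton flat against the sample's end: gap under 3 mm, in line within 6 mm and 0.06 rad, at rest. Lens held still by the gripper alone, touching neither cartons, rest nor bystanders, level within 0.09 rad, centre within 15 mm of the middle of the join and 8 mm of the pointer's height (x of carton in the frame of sample between -0.006 and 0.006 m and (y of carton in the frame of sample between 0.086 and 0.093 m or y of carton in the frame of sample between -0.093 and -0.086 m) and angle between the x axis of carton and the x axis of sample, either way round below 0.06 rad and height (world z) of carton below 0.004 m and angle between carton's own z axis and vertical below 0.05 rad and ((horizontal distance between lens and join_left below 0.015 m and y of carton in the frame of sample above 0 m) or (horizontal distance between lens and join_right below 0.015 m and y of carton in the frame of sample below 0 m)) and z of lens in the frame of mark between -0.008 and 0.008 m and angle between lens's own z axis and vertical below 0.09 rad and linear speed of lens below 0.03 m/s and angular speed of lens below 0.3 rad/s and linear speed of carton below 0.01 m/s and contact force between lens and the fingers above 1 N and contact force between lens and sample below 0.2 N and contact force between lens and carton below 0.2 N and contact force between lens and rest below 0.2 N and contact force between lens and jar below 0.2 N and contact force between lens and tape below 0.2 N and contact force between lens and phone below 0.2 N and contact force between lens and bottle_a below 0.2 N and contact force between lens and bottle_b below 0.2 N and contact force between lens and big_carton below 0.2 N); the arm keeps its last pose, push and grip.
It fails at once if a bystander is moved by more than 40 mm (distance of any of jar, tape, phone, bottle_a, bottle_b, big_carton from where it was at the start of the episode above 0.04 m).
It fails at once if the pointer is shifted by more than 4 mm (distance of mark from where it was at the start of the episode above 0.004 m).
It fails at once if the cartons are rammed together with more than 40 N (contact force between carton and sample above 40 N).
It also fails if it takes over 61 s, if anything falls off the work surface, if the arm or the gripper's body presses on something with over 40 N, if the wrist force passes 120 N, or if a joint passes its speed limit or range.

## Working session

There is one attempt and no reset: what is moved stays moved. The work goes in short steps, Python scripts to look and compute and a tool call to move; the robot and the scene stay as the last step left them, time stands still between calls to the robot, and variables do not carry over. Pictures are saved under pics/ and viewed, at most 10 in all, crops included, and the job is handed in when it is done.

Besides the shell and the picture viewer there is one more tool, called as a command line: name --pt "numbers of a row" for each row, then --argument value for the rest. step_arm: Moves the arm, as the interface text tells. Its arguments: {"type":"object","properties":{"motion":{"type":"array"},"newtons":{"type":"number"}},"required":["motion"]}

```bash
mkdir -p pics; ls; python3 - <<'E'
from bench import *
import cv2
for n in("scene","top"):
    cv2.imwrite(f"pics/{n}0.png",capture(n)); print(n,calibration(n))
print(state())
E
```

```text
pics
scene {'fx': 478.19923868266466, 'fy': 478.19923868266466, 'cx': 316.7626928428499, 'cy': 243.3846839054394, 'k1': 0.027979135247630165, 'rvec': array([ 0.93031739,  2.5969973 , -0.9136954 ]), 'tvec': array([ 0.40081286, -0.18728371,  1.50462266])}
top {'fx': 548.3254353559244, 'fy': 548.3254353559244, 'cx': 319.18692015807596, 'cy': 236.99995860855665, 'k1': 0.011982557245821349, 'rvec': array([ 2.15209071, -2.14301474,  0.11689508]), 'tvec': array([-0.00778959,  0.53601024,  1.50807107])}
{'t': 0.1, 'joint_pos': array([5.11255810e+01, 5.99447637e+00, 5.53375950e+00, 8.96033900e+01,
       2.80138582e-03, 7.75256496e+01]), 'dq': array([-0.01894834, -0.1202301 ,  0.1588519 ,  0.01121046,  0.01709341,
       -0.02250085]), 'joint_torque': array([ 7.12834502e-03, -5.58207035e+01,  5.04720676e+01,  1.30436925e-02,
       -2.20509128e-04,  2.09628053e-05]), 'ee_pos': array([0.26659652, 0.53721817, 0.230629  ]), 'eef_rot': array([[-8.95711109e-01,  4.44635876e-01, -7.40288168e-04],
       [ 4.44636398e-01,  8.95710761e-01, -8.40384374e-04],
       [ 2.89419036e-04, -1.08190068e-03, -9.99999373e-01]]), 'force': array([0.33594284, 0.74889543, 0.33842237]), 'ft_torque': array([-0.02701639, -0.02754972, -0.01363421]), 'grip_force': 0.0, 'grip_width': 0.08567365530257257}
```

View pics/scene0.png

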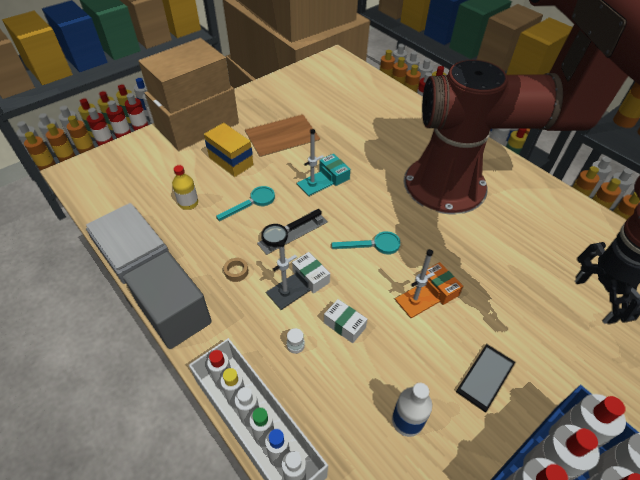

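View pics/top0.png

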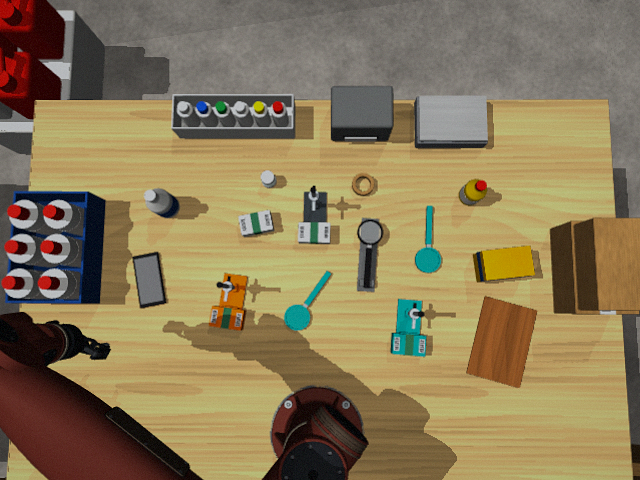

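Scene: sample at top (314,232), scene (310,270); loose carton at top (256,222), scene (345,320); lens at top (370,232), scene (275,235), with the handle toward the robot.
Look-alikes: turquoise lenses at top (429,260) and (298,317); orange sample at (228,318) and turquoise sample at (409,344). I choose the white/green cartons and the black lens, and check them in a crop.

```bash
python3 - <<'E'
import cv2,numpy as np
t=cv2.imread("pics/top0.png")[165:305,225:405]; s=cv2.imread("pics/scene0.png")[200:350,215:375]
f=lambda a:cv2.resize(a,None,fx=400/a.shape[1],fy=400/a.shape[1],interpolation=cv2.INTER_CUBIC)
a,b=f(t),f(s); h=max(a.shape[0],b.shape[0])
p=lambda a:np.pad(a,((0,h-a.shape[0]),(0,0),(0,0)))
cv2.imwrite("pics/crop0.png",np.hstack([p(a),p(b)]))
E
```

```text
(no output)
```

View pics/crop0.png

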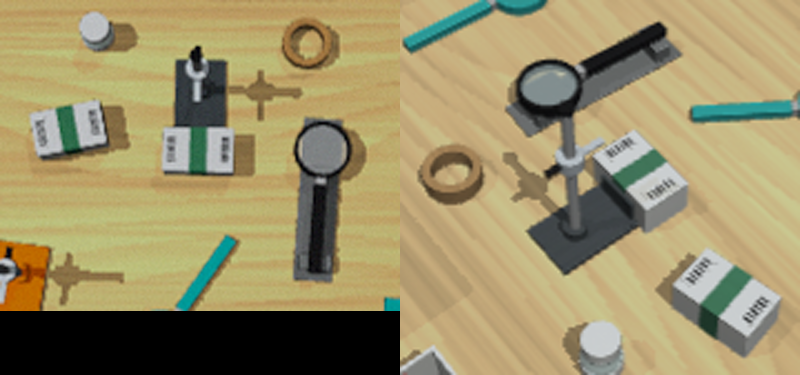

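The crop confirms it: white/green sample in front of the post, loose carton to its left (+y), black lens in the grey rest on its right. The pointer runs from the collar to a tip near top (314,210) / scene (295,257).

```bash
cat > h.py <<'E'
import cv2,numpy as np
from bench import *
def cam(n):
    c=calibration(n);K=np.array([[c['fx'],0,c['cx']],[0,c['fy'],c['cy']],[0,0,1]])
    return K,np.array([c['k1'],0,0,0,0.]),cv2.Rodrigues(np.array(c['rvec']))[0],np.array(c['tvec']).ravel()
def rays(n,p):
    K,D,R,t=cam(n);u=cv2.undistortPoints(np.float64(p).reshape(-1,1,2),K,D)[:,0]
    d=np.c_[u,np.ones(len(u))]@R;return -R.T@t,d
def plane(n,p,z):
    o,d=rays(n,p);return o+d*((z-o[2])/d[:,2])[:,None]
def tri(p,q):
    o1,d1=rays("top",[p]);o2,d2=rays("scene",[q]);d1,d2=d1[0],d2[0]
    s=np.linalg.lstsq(np.c_[d1,-d2],o2-o1,rcond=None)[0];a,b=o1+s[0]*d1,o2+s[1]*d2
    return (a+b)/2,np.linalg.norm(a-b)
def proj(n,P):
    K,D,R,t=cam(n);return cv2.projectPoints(np.float64(P).reshape(-1,3),cv2.Rodrigues(R)[0],t,K,D)[0][:,0]
def blob(m,roi):
    x0,y0,x1,y1=roi;z=np.zeros_like(m);z[y0:y1,x0:x1]=m[y0:y1,x0:x1]
    cs=cv2.findContours(z,cv2.RETR_EXTERNAL,cv2.CHAIN_APPROX_NONE)[0]
    return max(cs,key=cv2.contourArea)[:,0].astype(float)
def topmask(im,v):
    h=cv2.cvtColor(im,cv2.COLOR_BGR2HSV);H,S,V=cv2.split(h)
    m=((S<50)&(V>v))|((H>60)&(H<90)&(S>80)&(V>70))
    return cv2.morphologyEx(np.uint8(m)*255,cv2.MORPH_CLOSE,np.ones((7,7)))
def box(n,im,roi,v=165,z=.045):
    c=blob(topmask(im,v),roi);w=plane(n,c,z)[:,:2]
    (cx,cy),(a,b),an=cv2.minAreaRect(np.float32(w*1000))
    return [round(float(k),1) for k in (cx,cy,a,b,an)],c
E
python3 - <<'E'
from h import *
T=cv2.imread("pics/top0.png");S=cv2.imread("pics/scene0.png")
R={'sample':[(294,219,336,248),(288,250,332,294)],'carton':[(236,206,278,240),(320,296,370,342)]}
o=[T.copy(),S.copy()]
for k,(a,b) in R.items():
    for i,(n,im,r) in enumerate((("top",T,a),("scene",S,b))):
        for v in(150,180):
            q,c=box(n,im,r,v);print(k,n,v,q)
        cv2.polylines(o[i],[np.int32(c)],True,(0,0,255))
    # height by triangulated top-face centres
    m=[np.array(cv2.minAreaRect(np.float32(box(n,im,r)[1]))[0]) for n,im,r in(("top",T,a),("scene",S,b))]
    print(k,"tri",tri(*m))
# lens
for i,(n,im,r) in enumerate((("top",T,(352,215,388,300)),("scene",S,(256,205,330,255)))):
    h=cv2.cvtColor(im,cv2.COLOR_BGR2HSV);m=np.uint8(h[...,2]<50)*255
    m=cv2.morphologyEx(m,cv2.MORPH_CLOSE,np.ones((3,3)))
    c=blob(m,r);cv2.polylines(o[i],[np.int32(c)],True,(255,0,255))
    w=plane(n,c,.031)[:,:2]*1000;print(n,"lens bbox",w.min(0),w.max(0),c.min(0),c.max(0))
f=lambda a:cv2.resize(a,None,fx=400/a.shape[1],fy=400/a.shape[1],interpolation=cv2.INTER_NEAREST)
a,b=f(o[0][165:305,225:405]),f(o[1][200:350,215:375]);h=max(len(a),len(b))
p=lambda a:np.pad(a,((0,h-len(a)),(0,0),(0,0)))
cv2.imwrite("pics/crop1.png",np.hstack([p(a),p(b)]))
print(tri((314,210),(295,257)))
E
```

```text
sample top 150 [548.7, 9.0, 56.4, 89.7, 0.2]
sample top 180 [548.7, 10.4, 56.4, 86.9, 0.2]
sample scene 150 [556.8, 3.2, 105.6, 67.4, 89.5]
sample scene 180 [555.8, 2.8, 104.8, 65.4, 89.5]
sample tri (array([0.55196875, 0.00606503, 0.04246366]), np.float64(0.008184087949834948))
carton top 150 [576.3, 174.3, 56.2, 89.6, 12.2]
carton top 180 [576.0, 175.7, 56.2, 86.9, 12.2]
carton scene 150 [577.7, 176.4, 55.9, 90.4, 11.9]
carton scene 180 [578.0, 175.9, 55.7, 89.3, 11.2]
carton tri (array([0.57662713, 0.17510712, 0.04142411]), np.float64(0.0006659657597569619))
top lens bbox [ 396.6382221  -182.27319546] [ 585.26917853 -114.71339576] [358. 220.] [382. 287.]
scene lens bbox [ 514.32971213 -185.28594905] [591.69489328 -99.37354391] [262. 224.] [287. 248.]
(array([0.5970634 , 0.0072654 , 0.12263239]), np.float64(0.0005660269964440906))
```

View pics/crop1.png

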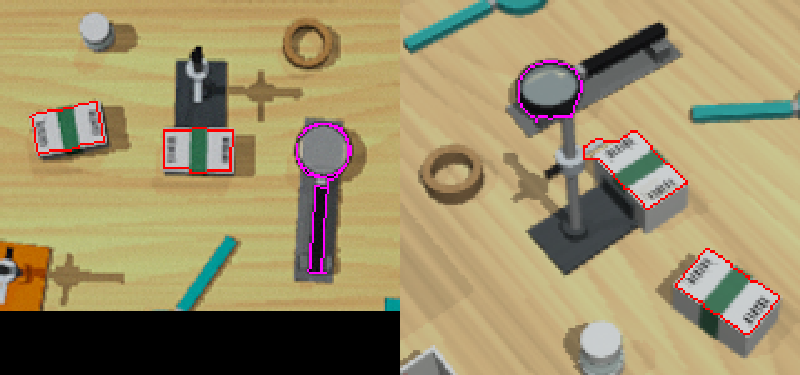

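```bash
python3 - <<'E'
from h import *
T=cv2.imread("pics/top0.png");S=cv2.imread("pics/scene0.png")
E=[]
for n,im,r in(("top",T,(352,215,388,246)),("scene",S,(256,215,291,248))):
    m=np.uint8(cv2.cvtColor(im,cv2.COLOR_BGR2HSV)[...,2]<50)*255
    c=blob(cv2.morphologyEx(m,cv2.MORPH_CLOSE,np.ones((3,3))),r)
    e=cv2.fitEllipse(np.float32(c));E.append(e[0]);print(n,e,plane(n,[e[0]],.031))
print("lens tri",tri(*E))
m=np.uint8(cv2.cvtColor(T,cv2.COLOR_BGR2HSV)[...,2]<50)*255
z=np.zeros_like(m);z[252:286,358:382]=m[252:286,358:382];y,x=np.nonzero(z)
w=plane("top",np.c_[x,y],.034)[:,:2]*1000
vx,vy,a,b=cv2.fitLine(np.float32(w),cv2.DIST_L2,0,.01,.01).ravel();print("handle dir deg",np.degrees(np.arctan2(vy,vx)),"pt",a,b,"y-width",np.ptp(w[:,1]))
f=lambda a,k:cv2.resize(a,None,fx=k,fy=k,interpolation=cv2.INTER_CUBIC)
cv2.imwrite("pics/ptr.png",np.hstack([f(T[180:230,295:335],10)[:500],f(S[235:285,270:310],10)[:500]]))
E
```

```text
top ((369.7593994140625, 232.05653381347656), (23.787691116333008, 24.412813186645508), 165.69900512695312) [[ 0.55088609 -0.14782605  0.031     ]]
scene ((274.3733215332031, 235.5637664794922), (23.180400848388672, 25.61650276184082), 82.17472839355469) [[ 0.55393698 -0.14396963  0.031     ]]
lens tri (array([ 0.55151645, -0.1481181 ,  0.02536833]), np.float64(0.00037489799362375355))
handle dir deg -4.448835 pt 447.7874 -140.65492 y-width 20.020157696451662
```

View pics/ptr.png

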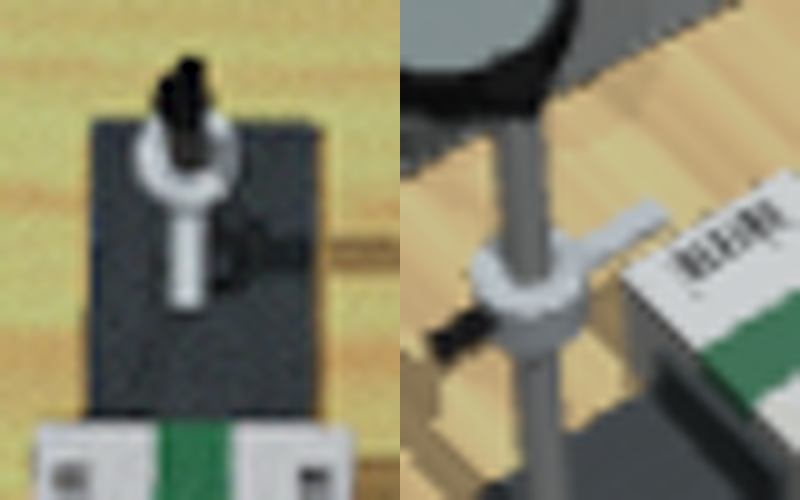

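step_arm --pt "0 0 -0.037 1.29 -1.51 0 8.54" --pt "0 0 -0.037 1.29 -1.51 0 8.54" --pt "0 0 -0.037 1.29 -1.51 0 8.54" --pt "0 0 -0.037 1.29 -1.51 0 8.54" --pt "0 0 -0.037 1.29 -1.51 0 8.54" --pt "0 0 -0.037 1.29 -1.51 0 8.54" --pt "0 0 -0.037 1.29 -1.51 0 8.54" --pt "0 0 -0.037 1.29 -1.51 0 8.54" --pt "0 0 -0.037 1.29 -1.51 0 8.54" --pt "0 0 -0.037 1.29 -1.51 0 8.54" --pt "0 0 -0.037 1.29 -1.51 0 8.54" --pt "0 0 -0.037 1.29 -1.51 0 8.54"

```text
t: 1.1
ee_pos: [0.422, 0.3553, 0.231]
eef_rot: [[-0.616, 0.787, -0.0], [0.787, 0.616, -0.0], [0.0, -0.001, -1.0]]
force: [-0.5, 0.5, -0.4]
grip_width: 0.0854
grip_force: 0.0
```

step_arm --pt "0 0 -0.037 1.29 -1.51 0 8.54" --pt "0 0 -0.037 1.29 -1.51 0 8.54" --pt "0 0 -0.037 1.29 -1.51 0 8.54" --pt "0 0 -0.037 1.29 -1.51 0 8.54" --pt "0 0 -0.037 1.29 -1.51 0 8.54" --pt "0 0 -0.037 1.29 -1.51 0 8.54" --pt "0 0 -0.037 1.29 -1.51 0 8.54" --pt "0 0 -0.037 1.29 -1.51 0 8.54" --pt "0 0 -0.037 1.29 -1.51 0 8.54" --pt "0 0 -0.037 1.29 -1.51 0 8.54" --pt "0 0 -0.037 1.29 -1.51 0 8.54" --pt "0 0 -0.037 1.29 -1.51 0 8.54"

```text
t: 2.1
ee_pos: [0.5768, 0.1742, 0.2308]
eef_rot: [[-0.218, 0.976, -0.001], [0.976, 0.218, -0.0], [0.0, -0.001, -1.0]]
force: [0.9, 0.5, -0.5]
grip_width: 0.0856
grip_force: 0.0
```

step_arm --pt "0 0 0 0 0 0 8.54" --pt "0 0 0 0 0 0 8.54" --pt "0 0 0 0 0 0 8.54"

```text
t: 2.35
ee_pos: [0.576, 0.1753, 0.231]
eef_rot: [[-0.221, 0.975, -0.001], [0.975, 0.221, 0.0], [0.0, -0.001, -1.0]]
force: [-0.9, 1.0, 0.1]
grip_width: 0.0855
grip_force: 0.0
```

```bash
python3 - <<'E'
from h import *
T=cv2.imread("pics/top0.png");S=cv2.imread("pics/scene0.png")
q=lambda n,im,r:np.array(box(n,im,r,160)[0][:2]+[45])/1000
a=q("top",T,(236,206,278,240));b=q("scene",S,(320,296,370,342))
r=proj("scene",b)[0]-proj("scene",a)[0];print("scene residual px",r)
t,s=np.array((313.2,210.)),np.array((295.,255.7))
print("ptr raw",tri(t,s),"corr",tri(t,s-r))
E
```

```text
scene residual px [0.17586321 0.94058818]
ptr raw (array([0.59669113, 0.00856601, 0.1286226 ]), np.float64(0.0013358791514165567)) corr (array([0.59641011, 0.0082259 , 0.13170174]), np.float64(0.002060040966419584))
```

step_arm --pt "0 0 -0.01 0 0 -3 8.54" --pt "0 0 0 0 0 -3 8.54" --pt "0 0 0 0 0 -3 8.54" --pt "0 0 0 0 0 -3 8.54" --pt "0 0 0 0 0 -3 8.54" --pt "0 0 0 0 0 -3 8.54" --pt "0 0 0 0 0 -2 8.54" --pt "0 0 0 0 0 -1 8.54" --pt "0 0 0 0 0 -0.5 8.54" --pt "0 0 0 0 0 0 8.54" --pt "0 0 0 0 0 0 8.54"

```text
t: 3.27
ee_pos: [0.5772, 0.1754, 0.0178]
eef_rot: [[-0.211, 0.978, 0.002], [0.978, 0.211, 0.0], [-0.0, 0.002, -1.0]]
force: [0.5, -0.6, 1.1]
grip_width: 0.0858
grip_force: 0.0
```

step_arm --pt "0 0 0 0 0 0 7" --pt "0 0 0 0 0 0 6" --pt "0 0 0 0 0 0 5" --pt "0 0 0 0 0 0 5" --pt "0 0 0 0 0 0 5" --pt "0 0 0 0 0 0 5" --pt "0 0 0 0 0 0 5" --pt "0 0 0 0 0 0 5" --newtons 20

```text
t: 3.93
ee_pos: [0.5776, 0.1752, 0.0178]
eef_rot: [[-0.21, 0.978, 0.003], [0.978, 0.21, 0.0], [-0.0, 0.003, -1.0]]
force: [-0.2, 0.0, 7.3]
grip_width: 0.0555
grip_force: 22.3
```

step_arm --pt "0 0 -0.026 -0.36 -0.5 0 5" --pt "0 0 -0.026 -0.36 -0.5 0 5" --pt "0 0 -0.026 -0.36 -0.5 0 5" --pt "0 0 -0.026 -0.36 -0.5 0 5" --pt "0 0 -0.026 -0.36 -0.5 0 5" --pt "0 0 -0.026 -0.36 -0.5 0 5" --pt "0 0 -0.026 -0.36 -0.5 0 5" --pt "0 0 -0.026 -0.36 -0.5 0 5" --pt "0 0 0 0 -0.5 0 5" --pt "0 0 0 0 -0.5 0 5" --pt "0 0 0 0 -0.5 0 5" --pt "0 0 0 0 -0.5 0 5"

```text
t: 4.93
ee_pos: [0.5485, 0.1159, 0.0178]
eef_rot: [[-0.004, 1.0, 0.003], [1.0, 0.004, 0.003], [0.003, 0.003, -1.0]]
force: [-0.0, 8.0, 7.1]
grip_width: 0.0554
grip_force: 23.2
```

step_arm --pt "0 0 0 0 -0.3 0 5" --pt "0 0 0 0 -0.2 0 5" --pt "0 0 0 0 -0.1 0 5" --pt "0 0 0 0 0 0 5" --pt "0 0 0 0 0 0 5" --pt "0 0 0 0 0 0 5"

```text
t: 5.43
ee_pos: [0.5486, 0.1098, 0.0178]
eef_rot: [[-0.004, 1.0, 0.003], [1.0, 0.004, 0.002], [0.002, 0.003, -1.0]]
force: [0.0, 5.8, 8.8]
grip_width: 0.0558
grip_force: 23.2
```

```bash
python3 - <<'E'
from h import *
T=capture("top");S=capture("scene");cv2.imwrite("pics/top1.png",T);cv2.imwrite("pics/scene1.png",S)
f=lambda a:cv2.resize(a,(400,400),interpolation=cv2.INTER_CUBIC)
cv2.imwrite("pics/crop2.png",np.hstack([f(T[180:260,255:335]),f(S[235:335,270:370])]))
s=state();print(s['ee_pos'],s['eef_rot'][:,1],s['force'])
E
```

```text
[0.54858359 0.1097978  0.01783452] [0.99998889 0.0039442  0.00258121] [-0.41869286  6.65147052  8.81261888]
```

View pics/crop2.png

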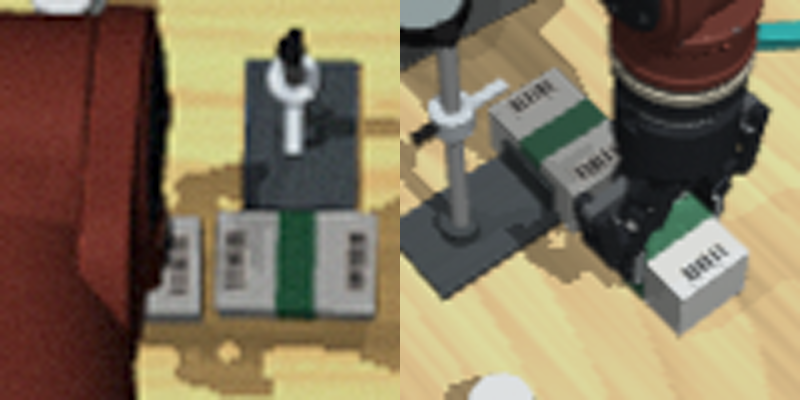

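```bash
python3 - <<'E'
from h import *
g=cv2.cvtColor(cv2.imread("pics/top1.png"),cv2.COLOR_BGR2LAB).astype(float)
b=g[...,2]  # yellow-ness: wood/others vs white
def edge(c0,c1,r0,r1,L=0):
    p=b[:,c0:c1].mean(1);return p[r0:r1].round(0)
print("sample L",edge(299,304,218,248));print("sample R",edge(322,328,218,248));print("carton",edge(289,294,218,248))
p=g[226:238,280:304,0].mean(0).round();print("cols280-",p)
for c0,c1 in((289,294),(299,304),(322,328)):print(g[218:248,c0:c1,0].mean(1).round())
E
```

```text
sample L [153. 155. 162. 160. 138. 128. 128. 129. 130. 130. 130. 130. 130. 130.
 130. 131. 130. 131. 130. 130. 130. 129. 129. 128. 127. 139. 152. 154.
 153. 152.]
sample R [134. 134. 134. 135. 133. 129. 129. 130. 130. 130. 130. 130. 130. 130.
 130. 130. 130. 130. 130. 131. 130. 128. 129. 129. 129. 132. 146. 154.
 153. 152.]
carton [159. 160. 159. 159. 155. 136. 128. 128. 130. 131. 131. 130. 130. 130.
 130. 130. 131. 131. 131. 130. 130. 130. 129. 129. 129. 127. 138. 150.
 153. 152.]
cols280- [ 44.   8.   9.  12.  13.  12.  20.  51.  80.  99. 115. 113. 136. 172.
 152.  82. 134. 127. 130. 147. 114.  97. 102. 121.]
[149. 156. 152. 142. 133. 146. 160. 152. 153. 121. 104. 111. 137. 132.
 108. 113. 140. 133. 134. 138. 125. 160. 166. 167. 137.  82.  89. 108.
 111. 108.]
[117. 130. 172. 165. 147. 159. 156. 157. 125. 101. 100. 124. 118. 101.
 106. 130. 121. 123. 125. 119. 160. 164. 168. 136.  80.  98. 117. 116.
 114. 105.]
[ 90.  90.  92.  88. 145. 171. 162. 165. 145. 112. 126. 137. 120. 121.
 123. 136. 130. 114. 122. 133. 157. 164. 164. 170. 135.  79. 101. 112.
 109. 109.]
```

```bash
cat >> h.py <<'E'
def front(im,cols,r0=236,r1=248):
    """subpixel row of the robot-side top edge (bright to dark), world fit: x = a + k*y (mm)"""
    L=cv2.cvtColor(im,cv2.COLOR_BGR2LAB)[...,0].astype(float);P=[]
    for c in cols:
        p=L[r0:r1,c];i=int(np.argmin(p[2:]-p[:-2]))+1;g=-np.gradient(p);w=slice(max(i-2,0),i+3)
        P.append((c,r0+(np.arange(len(p))[w]*g[w].clip(0)).sum()/g[w].clip(0).sum()))
    w=plane("top",P,.045)*1000;k=np.polyfit(w[:,1],w[:,0],1)
    return k,np.std(w[:,0]-np.polyval(k,w[:,1])),w[:,1].mean()
E
python3 - <<'E'
from h import *
for n in("top0","top1"):
    im=cv2.imread(f"pics/{n}.png")
    k,s,_=front(im,range(300,329));print(n,"sample yaw deg",-np.degrees(np.arctan(k[0])),s,"x at y=9,54,60",[np.polyval(k,y) for y in(9,54,60)])
k,s,m=front(cv2.imread("pics/top1.png"),range(288,294));print("carton",k,s,m,np.polyval(k,m))
g=cv2.cvtColor(cv2.imread("pics/top0.png"),cv2.COLOR_BGR2GRAY).astype(float)
print(plane("top",[(296.7,232),(295.0,232),(331,232)],.045)*1000)
# foot side edges -> yaw too
h=cv2.cvtColor(cv2.imread("pics/top0.png"),cv2.COLOR_BGR2LAB)[...,2].astype(float)
P=[]
for r in range(194,216):
    p=h[r,298:312];P.append((298+np.interp(-142,-p,np.arange(14.)) ,r))
w=plane("top",P,.003)*1000;k=np.polyfit(w[:,0],w[:,1],1);print("foot edge yaw",np.degrees(np.arctan(k[0])),np.std(w[:,1]-np.polyval(k,w[:,0])))
E
```

```text
top0 sample yaw deg -1.8973414063083223 0.29564999437125117 x at y=9,54,60 [np.float64(522.1871173009108), np.float64(523.6778306988572), np.float64(523.87659248525)]
top1 sample yaw deg -2.1734815405494246 0.5544626782847224 x at y=9,54,60 [np.float64(522.1930353425744), np.float64(523.9009030495537), np.float64(524.1286187438176)]
carton [-5.03100215e-03  5.20345625e+02] 0.0699567892828614 74.27504315192785 519.9719469264145
[[548.53287454  57.25610201  45.        ]
 [548.51886349  62.01542114  45.        ]
 [548.814558   -38.66276312  45.        ]]
foot edge yaw -0.4677741567232245 0.15206895551630617
```

step_arm --pt "0 0 -0.011 0.18 0 0 5" --pt "0 0 -0.011 0.18 0 0 5" --pt "0 0 -0.011 0.16 0 0 5" --pt "0 0 0 0 -0.2 0 5" --pt "0 0 0 0 -0.2 0 5" --pt "0 0 0 0 -0.1 0 5" --pt "0 0 0 0 -0.1 0 5" --pt "0 0 0 0 0 0 5" --pt "0 0 0 0 0 0 5"

```text
t: 6.28
ee_pos: [0.5536, 0.104, 0.0178]
eef_rot: [[0.029, 1.0, 0.002], [1.0, -0.029, 0.002], [0.002, 0.002, -1.0]]
force: [-1.2, 7.0, 9.6]
grip_width: 0.0558
grip_force: 23.3
```

```bash
python3 - <<'E'
from h import *
im=capture("top");cv2.imwrite("pics/top2.png",im)
k,s,_=front(im,range(300,329));print("sample",-np.degrees(np.arctan(k[0])),[np.polyval(k,y) for y in(54,68)])
k,s,m=front(im,range(289,296));print("carton",k,s,m,np.polyval(k,m))
L=cv2.cvtColor(im,cv2.COLOR_BGR2LAB)[...,0].astype(float);print(L[237:242,286:304].mean(0).round())
s=state();print(s['ee_pos'],s['eef_rot'][:,1],s['force'])
E
```

```text
sample -2.1789760163395147 [np.float64(523.8384312935171), np.float64(524.3711124058844)]
carton [-2.95262942e-02  5.25336452e+02] 0.13758219583665543 70.12256730566217 523.2659922914252
[ 85. 161. 164. 162. 161. 151. 151. 151. 155. 151. 106.  95. 143. 153.
 146. 148. 150. 153.]
[0.55353903 0.10405882 0.01781805] [ 0.99958316 -0.02879531  0.00208038] [-0.63520088  7.66968006  9.91300501]
```

step_arm --pt "0 0 -0.004 0.08 -0.1 0 5" --pt "0 0 0 0 -0.1 0 5" --pt "0 0 0 0 -0.05 0 5" --pt "0 0 0 0 -0.05 0 5" --pt "0 0 0 0 0 0 5"

```text
t: 6.75
ee_pos: [0.5544, 0.1012, 0.0178]
eef_rot: [[0.033, 0.999, 0.002], [0.999, -0.033, 0.003], [0.003, 0.002, -1.0]]
force: [-1.3, 8.0, 9.4]
grip_width: 0.0556
grip_force: 23.3
```

step_arm --pt "0 0 0 0 -0.05 0 5" --pt "0 0 0 0 -0.05 0 5" --pt "0 0 0 0 0 0 5"

```text
t: 7.0
ee_pos: [0.5544, 0.1008, 0.0178]
eef_rot: [[0.032, 0.999, 0.002], [0.999, -0.032, 0.004], [0.004, 0.002, -1.0]]
force: [-1.1, 11.0, 8.4]
grip_width: 0.0557
grip_force: 23.3
```

step_arm --pt "0 0 0 0 -0.05 0 5" --pt "0 0 0 0 0 0 5"

```text
t: 7.17
ee_pos: [0.5544, 0.1007, 0.0178]
eef_rot: [[0.032, 0.999, 0.002], [0.999, -0.032, 0.005], [0.005, 0.002, -1.0]]
force: [-0.2, 13.4, 9.0]
grip_width: 0.0554
grip_force: 23.3
```

step_arm --pt "0 0 0 0 -0.05 0 5" --pt "0 0 0 0 0 0 5"

```text
t: 7.33
ee_pos: [0.5543, 0.1007, 0.0178]
eef_rot: [[0.031, 1.0, 0.002], [0.999, -0.031, 0.005], [0.005, 0.002, -1.0]]
force: [-1.5, 16.1, 9.0]
grip_width: 0.0555
grip_force: 23.3
```

step_arm --pt "0 0 0 0 0 0 6" --pt "0 0 0 0 0 0 7" --pt "0 0 0 0 0 0 8" --pt "0 0 0 0 0 0 8.5" --pt "0 0 0 0 0 0 8.5" --pt "0 0 0 0 0 2 8.5" --pt "0 0 0 0 0 3 8.5" --pt "0 0 0 0 0 3 8.5" --pt "0 0 0 -2 0 3 8.5" --pt "0 0 0 -3 0 3 8.5" --pt "0 0 0 -3 0 2 8.5" --pt "0 0 0 -3 0 2 8.5"

```text
t: 8.33
ee_pos: [0.4431, 0.0979, 0.1971]
eef_rot: [[0.033, 0.999, 0.001], [0.999, -0.033, -0.0], [-0.0, 0.001, -1.0]]
force: [-0.1, -0.3, 1.1]
grip_width: 0.0851
grip_force: 0.0
```

step_arm --pt "0 0 0.1 0 -2 0 8.5" --pt "0 0 0.1 0 -2 0 8.5" --pt "0 0 0.1 0 -2 0 8.5" --pt "0 0 0.1 0 -2 0 8.5" --pt "0 0 0.1 0 -2 0 8.5" --pt "0 0 0.1 0 -2 0 8.5" --pt "0 0 0.1 0 -2 0 8.5" --pt "0 0 0.1 0 -2 0 8.5" --pt "0 0 0.1 0 -2 0 8.5" --pt "0 0 0.1 0 -2 0 8.5" --pt "0 0 0.1 0 -2 0 8.5" --pt "0 0 0.1 0 -2 0 8.5"

```text
t: 9.33
ee_pos: [0.4439, -0.1431, 0.1957]
eef_rot: [[-0.921, 0.389, -0.0], [0.389, 0.921, 0.0], [0.0, 0.0, -1.0]]
force: [0.3, 0.5, 1.6]
grip_width: 0.0853
grip_force: 0.0
```

```bash
python3 - <<'E'
from h import *
T=capture("top");S=capture("scene");cv2.imwrite("pics/top3.png",T);cv2.imwrite("pics/scene3.png",S)
k,s,_=front(T,range(300,329));print("sample",-np.degrees(np.arctan(k[0])),s,[np.polyval(k,y) for y in(9,54,99)])
k,s,m=front(T,range(266,295));print("carton",-np.degrees(np.arctan(k[0])),s,m,[np.polyval(k,y) for y in(54,99)])
print(box("top",T,(255,219,336,248),150))
f=lambda a:cv2.resize(a,(400,400),interpolation=cv2.INTER_CUBIC)
cv2.imwrite("pics/crop3.png",np.hstack([f(T[180:280,255:355]),f(S[235:335,270:370])]))
s=state();print(s['ee_pos'],s['eef_rot'][:,1],s['joint_pos'])
E
```

```text
sample -1.9223676064551134 0.3172009681829924 [np.float64(522.1653937486259), np.float64(523.6757845340752), np.float64(525.1861753195245)]
carton -1.563414422227914 0.5662273808322492 103.7089231341582 [np.float64(524.2611984603651), np.float64(525.4894061183983)]
([550.5, 54.9, 180.5, 57.9, 88.3], array([[267., 221.],
       [266., 222.],
       [266., 223.],
       [266., 224.],
       [266., 225.],
       [266., 226.],
       [266., 227.],
       [266., 228.],
       [266., 229.],
       [266., 230.],
       [266., 231.],
       [266., 232.],
       [266., 233.],
       [266., 234.],
       [266., 235.],
       [266., 236.],
       [266., 237.],
       [265., 238.],
       [265., 239.],
       [266., 240.],
       [267., 240.],
       [268., 240.],
       [269., 240.],
       [270., 240.],
       [271., 240.],
       [272., 240.],
       [273., 240.],
       [274., 240.],
       [275., 240.],
       [276., 240.],
       [277., 240.],
       [278., 240.],
       [279., 240.],
       [280., 240.],
       [281., 240.],
       [282., 240.],
       [283., 240.],
       [284., 240.],
 
[... 2112 characters left out ...]
 221.],
       [291., 221.],
       [290., 221.],
       [289., 221.],
       [288., 221.],
       [287., 221.],
       [286., 221.],
       [285., 221.],
       [284., 221.],
       [283., 221.],
       [282., 221.],
       [281., 221.],
       [280., 221.],
       [279., 221.],
       [278., 221.],
       [277., 221.],
       [276., 221.],
       [275., 221.],
       [274., 221.],
       [273., 221.],
       [272., 221.],
       [271., 221.],
       [270., 221.],
       [269., 221.],
       [268., 221.]]))
[ 0.44390238 -0.14428345  0.19554345] [ 3.92200443e-01  9.19879624e-01 -5.39295330e-04] [-3.41056165e+01 -1.78927100e+01 -2.04961545e+01  8.73924987e+01
 -3.06895772e-02 -1.10141267e+01]
```

View pics/crop3.png

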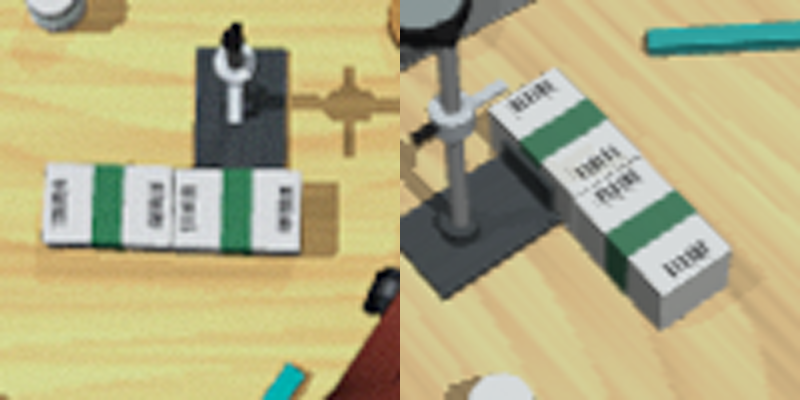

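The cartons are flush and in line, with a combined length of about 180 mm. Next, the lens.

step_arm --pt "0 0 0.085 1.22 0.05 0 6" --pt "0 0 0.08 1 0.05 0 6" --pt "0 0 0.08 1 0.05 0 6" --pt "0 0 0.08 1 0 0 6" --pt "0 0 0 0 0 -3 6" --pt "0 0 0 0 0 -3 6" --pt "0 0 0 0 0 -3 6" --pt "0 0 0 0 0 -3 6" --pt "0 0 0 0 0 -2 6" --pt "0 0 0 0 0 -1 6" --pt "0 0 0 0 0 0 6" --pt "0 0 0 0 0 0 6"

```text
t: 10.43
ee_pos: [0.4865, -0.1403, 0.0464]
eef_rot: [[-0.997, 0.079, 0.0], [0.079, 0.997, 0.0], [-0.0, 0.0, -1.0]]
force: [0.8, -0.8, 0.1]
grip_width: 0.06
grip_force: 0.0
```

```bash
python3 - <<'E'
from h import *
s=state();print(s['ee_pos'],s['eef_rot'][:,1],s['force'])
T=capture("top");S=capture("scene")
f=lambda a:cv2.resize(a,(400,400),interpolation=cv2.INTER_CUBIC)
cv2.imwrite("pics/crop4.png",np.hstack([f(T[215:295,330:410]),f(S[190:270,250:330])]))
E
```

```text
[ 0.48647221 -0.14026873  0.04641548] [7.93220793e-02 9.96849032e-01 1.24675795e-04] [ 0.77976525 -0.78761912  0.08556242]
```

View pics/crop4.png

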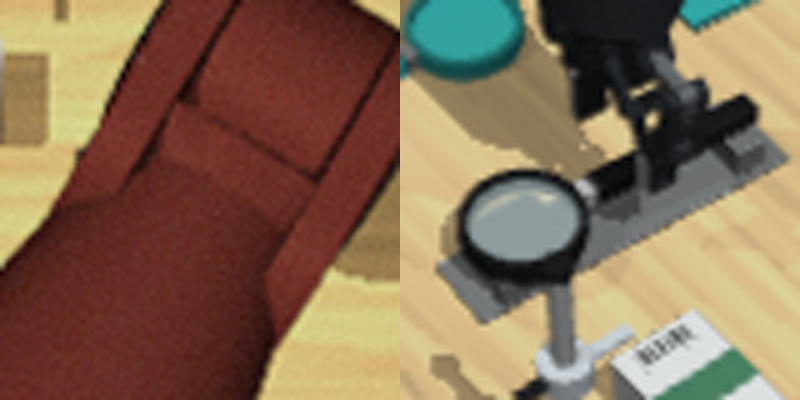

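Fingers straddle the handle (crop 655,180 on one side and 590,100 on the other). Continuing down and closing.

step_arm --pt "0 0 0 0 -0.25 -1 6" --pt "0 0 0 0 0 -1 6" --pt "0 0 0 0 0 -1 6" --pt "0 0 0 0 0 -0.2 6" --pt "0 0 0 0 0 0 5" --pt "0 0 0 0 0 0 4" --pt "0 0 0 0 0 0 3" --pt "0 0 0 0 0 0 2" --pt "0 0 0 0 0 0 1" --pt "0 0 0 0 0 0 1" --pt "0 0 0 0 0 0 1" --pt "0 0 0 0 0 0 1" --newtons 50

```text
t: 11.53
ee_pos: [0.4868, -0.1432, 0.0144]
eef_rot: [[-0.997, 0.079, 0.001], [0.079, 0.997, -0.0], [-0.001, -0.0, -1.0]]
force: [-0.1, 1.2, 5.4]
grip_width: 0.0152
grip_force: 49.5
```

step_arm --pt "0 0 0 0 0 0 1" --pt "0 0 0 0 0 0 1" --pt "0 0 0 0 0 0.3 1" --pt "0 0 0 0 0 0.7 1" --pt "0 0 0 0 0 1 1" --pt "0 0 0 0 0 1 1" --pt "0 0 0 0 0 1 1" --pt "0 0 0 0 0 1 1" --pt "0 0 0 0 0 1 1" --pt "0 0 0 0 0 1 1" --pt "0 0 0 0 0 1 1" --pt "0 0 0 0 0 1 1"

```text
t: 12.53
ee_pos: [0.4864, -0.143, 0.1049]
eef_rot: [[-0.997, 0.079, 0.0], [0.079, 0.997, 0.0], [-0.0, 0.0, -1.0]]
force: [-0.1, -0.7, -0.3]
grip_width: 0.0148
grip_force: 48.7
```

step_arm --pt "0 0 0 -1 1 0.2 1" --pt "0 0 0 -1 1.5 0.3 1" --pt "0 0 0 -1 2 0.2 1" --pt "0 0 0 0 2 0 1" --pt "0 0 0 0 2 0 1" --pt "0 0 0 0 2 0 1" --pt "0 0 0 0 2 0 1" --pt "0 0 0 0 2 0 1" --pt "0 0 0 0 2 0 1" --pt "0 0 0 0 2 0 1" --pt "0 0 0 0 1 0 1" --pt "0 0 0 0 0.7 0 1"

```text
t: 13.53
ee_pos: [0.4563, 0.06, 0.1112]
eef_rot: [[-0.997, 0.077, 0.0], [0.077, 0.997, 0.0], [-0.0, 0.0, -1.0]]
force: [-0.7, -0.2, -1.1]
grip_width: 0.015
grip_force: 48.9
```

step_arm --pt "0 0 0 0.5 0 0 1" --pt "0 0 0 0.6 0 0 1" --pt "0 0 0 0.8 0 0 1" --pt "0 0 0 0.6 0 0 1" --pt "0 0 0 0.5 0 0 1" --pt "0 0 0 0 0 0 1" --pt "0 0 0 0 0 0 1" --pt "0 0 0 0 0 0 1" --pt "0 0 0 0 0 0 1" --pt "0 0 0 0 0 0 1"

```text
t: 14.37
ee_pos: [0.4862, 0.0591, 0.1108]
eef_rot: [[-0.997, 0.079, 0.0], [0.079, 0.997, 0.0], [-0.0, 0.0, -1.0]]
force: [-0.9, -0.2, -1.1]
grip_width: 0.0151
grip_force: 48.9
```

```bash
python3 - <<'E'
from h import *
s=state();print(s['ee_pos'],s['eef_rot'],s['force'],s['grip_force'])
T=capture("top");S=capture("scene");cv2.imwrite("pics/top5.png",T);cv2.imwrite("pics/scene5.png",S)
f=lambda a:cv2.resize(a,(400,400),interpolation=cv2.INTER_CUBIC)
cv2.imwrite("pics/crop5.png",np.hstack([f(T[180:260,265:345]),f(S[220:320,270:370])]))
E
```

```text
[0.48615244 0.05906027 0.11082986] [[-9.96899114e-01  7.86902587e-02  1.22226491e-05]
 [ 7.86902596e-02  9.96899108e-01  1.05730423e-04]
 [-3.86479367e-06  1.06364368e-04 -9.99999994e-01]] [-0.91112259 -0.20652858 -1.13231671] 48.85786235332489
```

View pics/crop5.png

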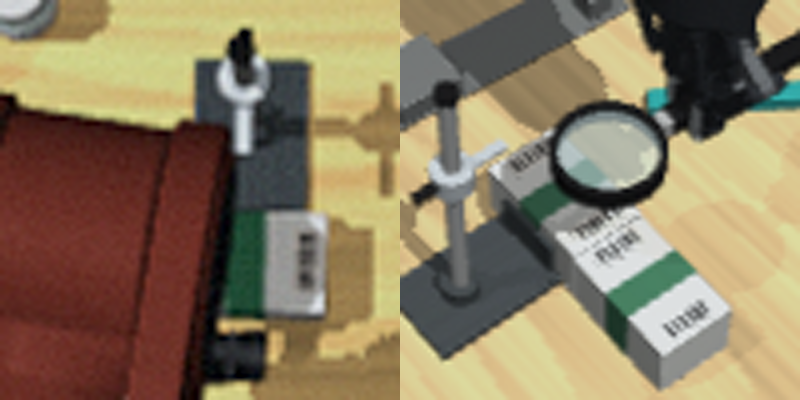

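```bash
python3 - <<'E'
from h import *
S=cv2.imread("pics/scene5.png")
m=np.uint8(cv2.cvtColor(S,cv2.COLOR_BGR2HSV)[...,2]<50)*255
c=blob(cv2.morphologyEx(m,cv2.MORPH_CLOSE,np.ones((3,3))),(304,240,337,275))
hull=cv2.convexHull(np.float32(c))[:,0];e=cv2.fitEllipse(hull);print("lens ellipse",e,c.min(0),c.max(0))
# outline expected: top and bottom rims of the frame
a=np.linspace(0,2*np.pi,60)
P=np.vstack([np.c_[.5503+.036*np.cos(a),.0545+.036*np.sin(a),np.full(60,z)] for z in(.1204,.1344)])
p=proj("scene",P);e2=cv2.fitEllipse(cv2.convexHull(np.float32(p))[:,0]);print("expected",e2,p.min(0),p.max(0))
for z in(.115,.12,.125,.13,.135):print(z,proj("scene",[[.5955,.0078,z]])[0]+[.18,.94],proj("top",[[.5955,.0078,z]])[0])
E
```

```text
lens ellipse ((321.5380859375, 258.3792724609375), (26.56354331970215, 29.534189224243164), 88.53974914550781) [308. 246.] [336. 272.]
expected ((322.1430358886719, 258.294677734375), (27.472719192504883, 30.71953582763672), 91.88915252685547) [307.23516559 244.68943804] [337.16280205 271.93975079]
0.115 [295.78323826 259.63265141] [313.80036253 211.14981466]
0.12 [295.73343168 258.39288535] [313.74909405 210.82567685]
0.125 [295.683284   257.14483523] [313.69747703 210.49933554]
0.13 [295.63279167 255.88841628] [313.6455079  210.17076815]
0.135 [295.58195105 254.62354258] [313.59318306 209.83995184]
```

step_arm --pt "0 0 0 0.1 0 -0.15 1" --pt "0 0 0 0 0 0 1" --pt "0 0 0 0 0 0 1" --pt "0 0 0 0 0 0 1" --pt "0 0 0 0 0 0 1" --pt "0 0 0 0 0 0 1"

```text
t: 14.97
ee_pos: [0.4874, 0.0591, 0.1093]
eef_rot: [[-0.997, 0.079, 0.0], [0.079, 0.997, 0.0], [-0.0, 0.0, -1.0]]
force: [1.0, 0.2, -1.1]
grip_width: 0.015
grip_force: 48.9
```

```bash
python3 -c "
from bench import *
s=state();print(s['ee_pos'],s['grip_force']);print(close_job())"
```

```text
[0.48736287 0.05907053 0.10930775] 48.858012557029724
the job is handed in; nothing more can be done
None
```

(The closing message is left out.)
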